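Turn the column's channel up between the centres and lay in the edging strips

ROBOT

A 7-joint arm with a two-finger parallel gripper is mounted at the origin on a cart in front of the work surface, level with it; the furniture and walls round the work are solid. World frame = base frame: x ahead of the robot, y to its left, z up, the work surface at z = 0. Lengths are in m, angles in rad, forces in N, time in s.
With the tool pointing down it reaches from about 0.425 to 0.925 m from the base axis. Payload 6.8 kg.
Tool frame: the origin (TCP) lies at the very end of the fingers, on their centre line; the grasp point (between the pads) lies 19 mm behind it; x points along the fingers, z is the direction in which the jaws open and shut, and the axes are right-handed (so a half turn about x gives the same grasp; the last joint's range is limited). The gripper opens to 88 mm and grips with 3 to 60 N. Pads are 20 mm wide; open, the fingers measure 115 mm over their backs; the gripper's body (75 mm by 178 mm) begins 61 mm behind the grasp point.
Start: joints at [-1.382, 0.477, 0.022, 1.555, -0.011, 1.109, -0.083], TCP at [0.197, 0.646, 0.223] pointing down, gripper open.
Joint ranges: [-2.96, 2.96], [-0.34, 2.1], [-1.41, 1.46], [0.24, 2.44], [-1.37, 4.51], [0.17, 1.92], [-2.96, 2.96]. Speed limits (rad/s): [2.39, 2.39, 3.14, 3.14, 3.14, 3.14, 3.14].

INTERFACE

Orientations are given as a 3x3 rotation matrix whose columns are the frame's x, y, z axes.
In Python, from workcell import arm gives the robot as it stands.
- The arm moves only by the shell command python3 -m handwheel 'ROWS' [FORCE]. ROWS is a JSON object of lists of equal length, an entry for each row: "translation": the shift along the tool's x, y, z in m, a list of three; "twist": the turn about the tool's x in rad; "claw": the finger opening in m, from 0 to 0.0878. A call has 1 to 20 rows; each row is the pose to reach, as a shift and turn from the pose commanded when the call began, along the tool's axes at that moment; what a row does not reach only later rows make up. A row lasts 1/10 s, in which the tool goes at most 50 mm and 8.59 degrees, less where a joint would pass 70% of its speed; a pose out of reach is approached as far as the arm can. A call with a gripper value outside its range is refused whole. The fingers move at their own pace and stop on an object; FORCE is the grip in N (left out, the last holds). Time passes only in rows, so rows that repeat a pose let the fingers close. It gives the time, the measured TCP pose, the force and the opening at its end, in the units of the state.
- arm.get_obs(): the state, without advancing time (a new reading comes with each control period).
- arm.snapshot(name): name is "side" or "top" or "wrist"; returns a dict with "image" (420x560x3 uint8, blue, green, red), "camera_matrix" (3x3 intrinsics, pixels), "xyz" and "attitude" of the camera in the world; the wrist camera has in their place "tool_from_camera" (4x4, takes a point from camera to tool coordinates, whose origin is the TCP and whose axes are the tool frame's). Camera axes: x right, y up, looking along -z (the intrinsics and any distortion apply to the point x, -y, -z); pixel columns grow to the right and rows downward; lengths in m; the calibration is good to about 2 mm. A picture is of the moment at which its call begins: read the wrist's pose just before it. There is no depth.
- arm.finish_job(): hands the job in, once; it reports no verdict.
Trained networks look in a picture, given as the dict that the camera call returned (one of the last four; its "shot" number tells which), for a name from the list of things; names that differ only in an ending like _2 or _b are one class to them, and where a whole thing is asked for, a point or a joint stands for the part that bears it (a point fixed in the world has none). Each returns a list of dicts, best first, with "conf" (0 to 1); they miss things now and then, are a little off and sometimes report something else, mostly with a low value. They report only what shows in the picture. A call takes as long as a camera call. They do not tell look-alikes from the thing itself.
- arm.recognise(label, picture): "box" ([centre column, centre row, width, height] in pixels, round what is visible of it).
- arm.pinpoint(label, picture): "uv" ([column, row] in pixels: a listed point, or the origin of a listed thing).
The state is a dict: "clock": time; "qpos": joint angles; "dq": joint speeds; "tau": joint torques, N m; "ee_pos": TCP position; "tcp_rot": TCP orientation; "wrist_force": force on the tool from outside, world axes, zero at the start; "moment": the same for the moment, N m; "width": opening from 0.0 (shut) to 1.0 (fully open).
Only numpy, scipy, OpenCV 4.12 (cv2) and the standard library are available. Lean on these libraries where they do the work, as an engineer would, in place of code of your own. Each camera call takes 0.05 s, during which the arm holds its last target.

TASK

The wooden column held between the bench centres has a shallow channel along one face, which is turned towards the robot's side. Turn the column on its axis until the channel faces straight up and its floor is level, then lay the stack of white edging strips flat in the channel, lengthwise and not sticking out past either end of the square part. Let go, and leave the sanding block, the mug and the scissors where they are.

Things in the scene. Friction and masses are not known exactly. Their poses are not given: they have to be found in the camera images.
- column (a joint): angle (rad) of the wooden column about its level axis between the two centres; 0 = channel faces straight up, positive = channel turned down towards the robot's side (pi/2: facing level that way). Turns either way to +-3.1 against a steady friction of about 0.15 N m, is balanced, and stays where it is left. The axis is fixed 100 mm above the table.
- channel (a point): centre of the channel floor on the wooden column, 20 mm from the axis; turns with the column. z = out of the channel, y = along the axis towards the longer round end (robot's left). The square part, centred here, is 50 mm wide and 160 mm long; the channel runs its full length, open at both ends, 30 mm wide, 4 mm deep, between two cheeks 10 mm wide (tops 24 mm from the axis).
- round_end (a point): point on the column's axis in the middle of its longer round end, a plain cylinder of 36 mm diameter, about 38 mm long along the axis; 107 mm from the middle of the square part along y; turns with the column, axes as for channel
- centres: grey bench fixture that holds the column, does not move; origin on the table under the column's middle, y along the column's axis. Two end posts 42 mm wide and 116 mm high, inner faces 135 mm either side of the middle, with feet 66 mm wide and 36 mm high; a bed 80 mm wide and 14 mm high; small black handwheel at the robot's right end, to 202 mm from the middle.
- strip_center (a point): centre of the loose stack of white and grey edging strips, tacked together as one rigid bar 126 mm long (point y), 21 mm wide (point x), 13 mm high (point z, up); three layers 20, 18 and 15 mm wide from below with narrow gaps; the top two stand above 5 mm. Lies flat on the table, about 60 g.
- sanding_block_center (a point): centre of the brown sanding block, 60 x 101 x 32 mm (bystander)
- mug_center (a point): middle of the upright blue and white mug, red inside, 95 mm high, 83 mm wide, 117 mm with its handle (bystander)
- scissors_center (a point): middle of the lying red-handled scissors, 199 mm long (point y), 87 mm wide, 9 mm high (bystander)
There are look-alikes about, which are no part of the job. What is meant by the part that bears strip_center is not pink or yellow, and is the larger of those in its own colour.

How it is judged:
By the outcome, as a careful person would: the job done as asked, in the order asked, and still so for the second after the job is handed in, with the robot touching nothing.
It also fails if it takes over 58 s, if anything falls off the work surface, if the arm or the gripper's body presses on something with over 40 N, if the wrist force passes 120 N, or if a joint passes its speed limit or range.

## Working session

There is one attempt and no reset: what is moved stays moved. The work goes in short steps, Python scripts to look and compute and a shell command to move; the robot and the scene stay as the last step left them, time stands still between calls to the robot, and variables do not carry over. Pictures are saved under pics/ and viewed, and the job is handed in when it is done.

```bash
ls; mkdir -p pics
cat > h.py <<'E'
import numpy as np, cv2
from workcell import arm
def snap(n,f):
    o=arm.get_obs(); s=arm.snapshot(n); s['obs']=o
    cv2.imwrite('pics/'+f+'.png',s['image']); return s
def cam(s):
    K=np.array(s['camera_matrix'])
    if 'tool_from_camera' in s:
        T=np.eye(4);T[:3,:3]=np.array(s['obs']['tcp_rot']);T[:3,3]=s['obs']['ee_pos']
        M=T@np.array(s['tool_from_camera']); return K,M[:3,:3],M[:3,3]
    return K,np.array(s['attitude']),np.array(s['xyz'])
def ray(s,uv):
    K,R,p=cam(s); d=np.linalg.inv(K)@np.array([uv[0],uv[1],1.]); d=R@np.array([d[0],-d[1],-d[2]]); return p,d/np.linalg.norm(d)
def onz(s,uv,z):
    p,d=ray(s,uv); return p+d*(z-p[2])/d[2]
def proj(s,X):
    K,R,p=cam(s); c=R.T@(np.array(X)-p); q=K@np.array([c[0],-c[1],-c[2]]); return q[:2]/q[2]
def tri(ss,uvs):
    A=np.zeros((3,3));b=np.zeros(3)
    for s,u in zip(ss,uvs):
        p,d=ray(s,u);P=np.eye(3)-np.outer(d,d);A+=P;b+=P@p
    return np.linalg.solve(A,b)
E
python3 - <<'E'
from h import *
np.set_printoptions(precision=4,suppress=True)
o=arm.get_obs();print({k:np.round(v,4).tolist() for k,v in o.items()})
for n in ['top','side','wrist']:
    s=snap(n,n+'0');print(n,[k for k in s],cam(s)[2],s.get('distortion'))
    print(cam(s)[1].tolist(), s['camera_matrix'])
    for l in ['channel','round_end','centres','strip_center','sanding_block_center','mug_center','scissors_center']:
        print(l,[(np.round(d['uv']).tolist(),round(d['conf'],2)) for d in arm.pinpoint(l,s)][:4])
E
```

```text
pics
{'clock': 0.0, 'qpos': [-1.3821, 0.4778, 0.0224, 1.5565, -0.0115, 1.1093, -0.0831], 'dq': [-0.0014, 0.0004, -0.0008, -0.0007, 0.0003, -0.0008, 0.0009], 'tau': [-0.0003, -58.2852, 1.5343, -27.2633, -0.0544, 0.0167, 0.0001], 'ee_pos': [0.1973, 0.6449, 0.2217], 'tcp_rot': [[-0.0004, -0.9563, 0.2925], [-0.0018, 0.2925, 0.9563], [-1.0, -0.0001, -0.0018]], 'wrist_force': [0.7852, 0.5575, 0.1438], 'moment': [0.0093, 0.0131, -0.0254], 'width': 0.9953}
top ['image', 'camera_matrix', 'xyz', 'attitude', 'shot', 'obs'] [0.3887 0.0648 1.3127] None
[[-0.020365311274469222, 0.9908478853587999, -0.13343808368186597], [-0.9995786812338262, -0.022939604384021314, -0.017782985507211184], [-0.020681250434610336, 0.1330197076778448, 0.9908975947340684]] [[507.1508   0.     285.3389]
 [  0.     507.1508 216.3149]
 [  0.       0.       1.    ]]
channel [([292.0, 229.0], 0.66)]
round_end [([249.0, 219.0], 0.76)]
centres [([295.0, 222.0], 0.64)]
strip_center [([392.0, 296.0], 0.94), ([427.0, 192.0], 0.71), ([396.0, 238.0], 0.58)]
sanding_block_center [([371.0, 144.0], 0.71)]
mug_center [([309.0, 132.0],
[... 625 characters left out ...]
 312.0], 0.62), ([330.0, 292.0], 0.52), ([239.0, 273.0], 0.45)]
sanding_block_center [([382.0, 245.0], 0.56)]
mug_center [([351.0, 210.0], 0.69)]
scissors_center [([285.0, 246.0], 0.57), ([210.0, 200.0], 0.52)]
wrist ['image', 'camera_matrix', 'tool_from_camera', 'shot', 'obs'] [0.1283 0.6665 0.3847] None
[[0.2924892006629044, -0.922449362717405, -0.2520659451767064], [0.9562686340683231, 0.2819779655596828, 0.07770924292466175], [-0.0006057992053001406, -0.26377187143642394, 0.9645849018340725]] [[356.9921   0.     280.6621]
 [  0.     356.9921 204.9   ]
 [  0.       0.       1.    ]]
channel []
round_end []
centres []
strip_center []
sanding_block_center []
mug_center []
scissors_center []
```

View pics/top0.png

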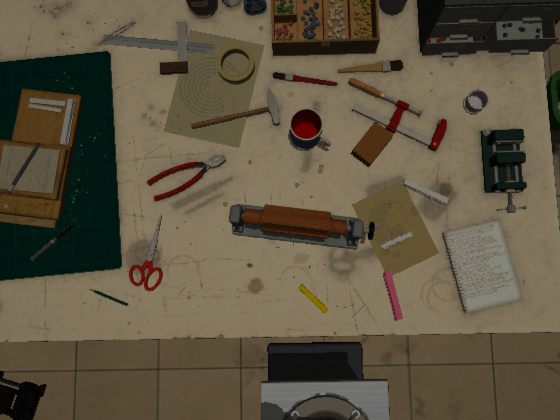

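View pics/side0.png

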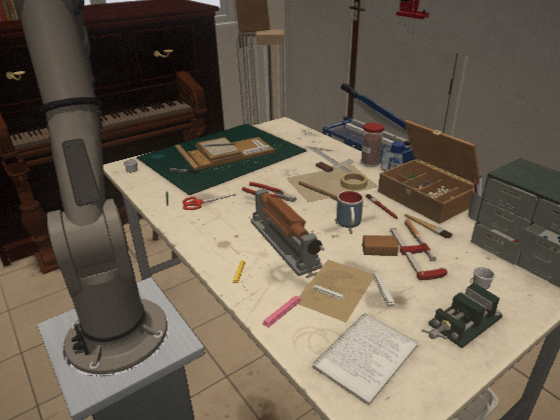

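Candidates in the top view: white at (427,192), white on the sheet at (396,238), pink at (392,296), yellow at (313,298). Pink and yellow are ruled out, and of the two white ones (427,192) looks larger. I'll confirm that in a crop and measure it.

Run:
```python
from h import *
np.set_printoptions(precision=4,suppress=True)
t=arm.snapshot('top');s=arm.snapshot('side')
im=t['image'];cv2.imwrite('pics/cropA.png',cv2.resize(im[160:270,370:470],None,fx=5,fy=5,interpolation=cv2.INTER_CUBIC))
cv2.imwrite('pics/cropC.png',cv2.resize(im[190:260,220:385],None,fx=4.8,fy=4.8,interpolation=cv2.INTER_CUBIC))
cv2.imwrite('pics/cropS.png',cv2.resize(s['image'][180:320,230:410],None,fx=4.2,fy=4.2,interpolation=cv2.INTER_CUBIC))
hsv=cv2.cvtColor(im,cv2.COLOR_BGR2HSV)
for l in ['channel','round_end','centres']:
    a=arm.pinpoint(l,t);b=arm.pinpoint(l,s)
    if a and b: print(l,a[0]['uv'],b[0]['uv'],tri([t,s],[a[0]['uv'],b[0]['uv']]))
for d in arm.pinpoint('strip_center',t): print('strip',d['uv'],d['conf'],onz(t,d['uv'],0.0065))
for d in arm.pinpoint('strip_center',s): print('strips',d['uv'],d['conf'],onz(s,d['uv'],0.0065))
```

```text
round_end [249.6, 217.5] [270.2, 198.3] [0.5577 0.1678 0.1076]
centres [294.4, 224.7] [281.8, 244.9] [ 0.5414  0.0667 -0.0072]
strip [427.0, 189.9] 0.73 [ 0.6254 -0.2818  0.0065]
strip [391.3, 296.5] 0.71 [ 0.3534 -0.1761  0.0065]
strip [315.3, 298.3] 0.63 [0.3527 0.0164 0.0065]
strip [398.5, 240.8] 0.49 [ 0.4944 -0.2013  0.0065]
strips [281.7, 310.3] 0.72 [ 0.3606 -0.1778  0.0065]
strips [327.8, 291.3] 0.59 [ 0.5008 -0.1945  0.0065]
strips [381.6, 286.3] 0.55 [ 0.6296 -0.2677  0.0065]
strips [238.2, 270.9] 0.5 [0.3552 0.0254 0.0065]
```

```bash
true
```

```text
(no output)
```

View pics/cropA.png

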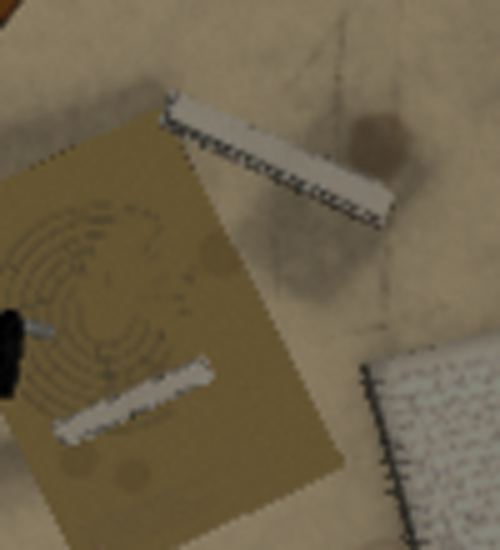

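View pics/cropC.png

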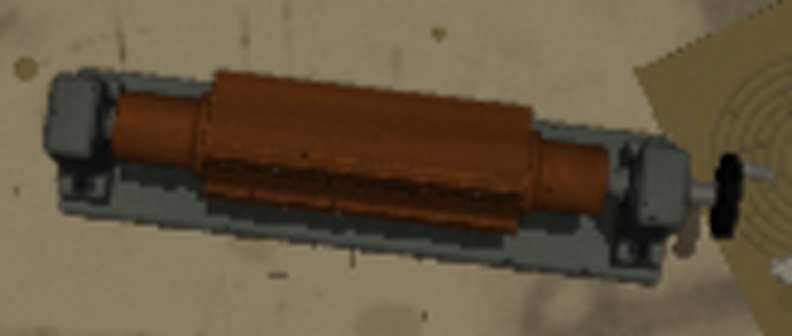

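View pics/cropS.png

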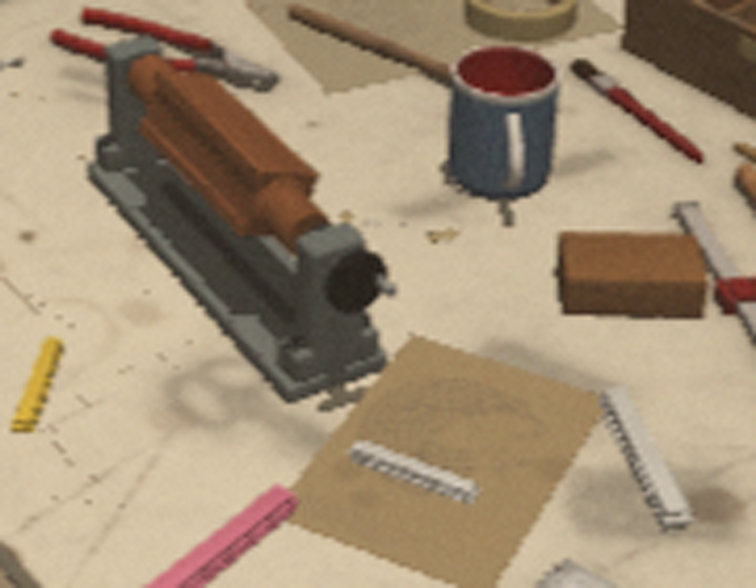

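The two white ones: (427,191) is about 50 px long and (396,238) about 30 px. The larger, (427,191), fits the target. Next I fit the column's pose.

```bash
cat >> h.py <<'E'
from scipy.optimize import least_squares
def colpt(p,a,r,y):  # p=(x0,y0,yaw) ; a angle from up towards robot, radius r, y along
    x=-r*np.sin(a); z=.1+r*np.cos(a); c,s_=np.cos(p[2]),np.sin(p[2])
    # axis dir y=( -s, c ), x dir=(c,s)
    return np.array([p[0]+c*x-s_*y,p[1]+s_*x+c*y,z])
def sec(p,th,u,w,y): # u: towards far side, w out of channel
    a=th-np.arctan2(u,w); return colpt(p,a,np.hypot(u,w),y)
E
python3 - <<'E'
from h import *
np.set_printoptions(precision=4,suppress=True)
t=arm.snapshot('top');s=arm.snapshot('side')
import pickle;pickle.dump((t,s),open('ts.pkl','wb'))
l=onz(t,(236,214),.116);r=onz(t,(358.1,228.1),.116)
print(l,r,np.linalg.norm(l-r)); d=(l-r)/np.linalg.norm(l-r)
c=(l+r)/2;yaw=np.arctan2(-d[0],d[1]);print(c,yaw)
p=(c[0],c[1],yaw)
for th in (.8,1.0,1.2,1.4):
  print(th)
  for n,u,w in (('A',25,24),('B',-25,24),('D',25,-24)):
    print(n,[( (proj(t,sec(p,th,u/1e3,w/1e3,y))-[220,190])*4.8).round().tolist() for y in(.08,-.08)],[( (proj(s,sec(p,th,u/1e3,w/1e3,y))-[230,180])*4.2).round().tolist() for y in(.08,-.08)])
# strips ends
e=[onz(t,(170/5+370,107/5+160),.010),onz(t,(390/5+370,205/5+160),.01)];print(e,np.linalg.norm(e[0]-e[1]))
E
```

```text
[0.5582 0.204  0.116 ] [ 0.5178 -0.0853  0.116 ] 0.2921263969272838
[0.538  0.0593 0.116 ] -0.13883561102722478
0.8
A [[206.0, 125.0], [532.0, 163.0]] [[169.0, 65.0], [276.0, 167.0]]
B [[202.0, 203.0], [520.0, 240.0]] [[128.0, 119.0], [231.0, 226.0]]
D [[219.0, 67.0], [535.0, 103.0]] [[211.0, 93.0], [320.0, 195.0]]
1.0
A [[204.0, 139.0], [530.0, 177.0]] [[161.0, 68.0], [267.0, 171.0]]
B [[203.0, 202.0], [519.0, 239.0]] [[130.0, 127.0], [233.0, 234.0]]
D [[218.0, 66.0], [536.0, 103.0]] [[210.0, 85.0], [319.0, 187.0]]
1.2
A [[203.0, 153.0], [529.0, 191.0]] [[153.0, 73.0], [259.0, 176.0]]
B [[205.0, 199.0], [519.0, 236.0]] [[133.0, 134.0], [236.0, 241.0]]
D [[216.0, 69.0], [536.0, 105.0]] [[207.0, 79.0], [316.0, 180.0]]
1.4
A [[202.0, 166.0], [527.0, 204.0]] [[145.0, 79.0], [251.0, 183.0]]
B [[206.0, 194.0], [519.0, 230.0]] [[138.0, 139.0], [241.0, 247.0]]
D [[215.0, 74.0], [536.0, 111.0]] [[203.0, 73.0], [312.0, 174.0]]
[array([ 0.6487, -0.2226,  0.01  ]), array([ 0.5944, -0.3331,  0.01  ])] 0.12317675960426176
```

```bash
cat >> h.py <<'E'
P=(0.538,0.0593,-0.139)
def goto(X,az):  # world TCP target, jaw azimuth(rad) -> translation, twist (smallest mod pi both)
    o=arm.get_obs();R=np.array(o['tcp_rot']);d=R.T@(np.array(X)-o['ee_pos'])
    cur=np.arctan2(R[1,2],R[0,2]); tw=-(az-cur); tw=(tw+np.pi)%(2*np.pi)-np.pi
    alt=tw-np.pi*np.sign(tw)
    print('translation',d.round(4).tolist(),'twist',round(tw,4),'or',round(alt,4),'t',o['clock'])
E
python3 - <<'E'
from h import *
goto(sec(P,0,.004,.12,0.0),P[2])
print(sec(P,0,.004,.12,0.0))
E
```

```text
translation [0.0027, -0.5011, -0.4603] twist 1.413 or -1.7286 t 1.8
[0.54196142 0.05874579 0.22      ]
```

```bash
python3 -m handwheel '{"translation":[[0,-0.25,-0.23],[0,-0.25,-0.23],[0,-0.25,-0.23],[0,-0.25,-0.23],[0,-0.25,-0.23],[0,-0.25,-0.23],[0,-0.25,-0.23],[0.003,-0.501,-0.46],[0.003,-0.501,-0.46],[0.003,-0.501,-0.46],[0.003,-0.501,-0.46],[0.003,-0.501,-0.46],[0.003,-0.501,-0.46],[0.003,-0.501,-0.46],[0.003,-0.501,-0.46],[0.003,-0.501,-0.46],[0.003,-0.501,-0.46],[0.003,-0.501,-0.46]],"twist":[0.7,0.7,0.7,0.7,0.7,0.7,0.7,1.413,1.413,1.413,1.413,1.413,1.413,1.413,1.413,1.413,1.413,1.413],"claw":[0.0878,0.0878,0.0878,0.0878,0.0878,0.0878,0.0878,0.0878,0.0878,0.0878,0.0878,0.0878,0.0878,0.0878,0.0878,0.0878,0.0878,0.0878]}' 40
python3 - <<'E'
from h import *
s=snap('wrist','w1'); goto(sec(P,0,.004,.12,0.0),P[2])
print(s['obs']['qpos'],cam(s)[2])
th=1.2
for u,w in((25,24),(-25,24),(25,-24),(-15,20),(15,20)): print(u,w,[proj(s,sec(P,th,u/1e3,w/1e3,y)).round().tolist() for y in(.08,-.08)])
E
```

```text
clock: 3.6
ee_pos: [0.5414, 0.061, 0.2196]
tcp_rot: [[-0.0, 0.136, 0.991], [0.001, 0.991, -0.136], [-1.0, 0.001, -0.001]]
wrist_force: [0.8, 0.7, -0.6]
width: 1.002
translation [-0.0004, -0.0019, 0.0008] twist 0.0028 or -3.1388 t 3.65
[-0.68248328  0.29145807  0.55893779  1.90085817 -0.18308314  0.99973028
 -0.17902195] [0.55088979 0.13204371 0.3816104 ]
25 24 [[257.0, 98.0], [260.0, 310.0]]
-25 24 [[238.0, 99.0], [243.0, 282.0]]
25 -24 [[321.0, 99.0], [315.0, 298.0]]
-15 20 [[246.0, 99.0], [250.0, 286.0]]
15 20 [[258.0, 98.0], [261.0, 302.0]]
```

View pics/w1.png

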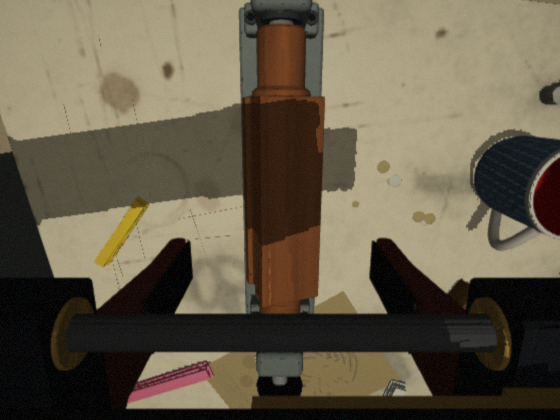

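Run:
```python
from h import *
s=snap('wrist','w1b')
print('axis',proj(s,colpt(P,0,0,.107)).round(1),proj(s,colpt(P,0,0,.09)).round(1),proj(s,colpt(P,0,0,-.107)).round(1))
for y in (.135,.1,-.1): print([proj(s,[*colpt(P,0,0,y)[:2]+np.array([np.cos(P[2]),np.sin(P[2])])*u,.014]).round(1).tolist() for u in(-.04,.04)])
im=s['image'];cv2.imwrite('pics/w1c.png',cv2.resize(im[0:400,220:340],None,fx=2,fy=1.5,interpolation=cv2.INTER_CUBIC)); cv2.imwrite('pics/w1d.png',cv2.resize(im[0:120,220:350],None,fx=5,fy=5,interpolation=cv2.INTER_CUBIC)); print(arm.pinpoint('round_end',s)[:2],arm.pinpoint('channel',s)[:2])
```

```text
axis [277.1  60.4] [277.1  84.7] [277.1 316.7]
[[235.8, 40.2], [320.2, 40.4]]
[[236.9, 79.2], [319.0, 79.4]]
[[242.2, 267.8], [313.5, 267.9]]
[{'uv': [281.4, 56.1], 'conf': 0.6}] [{'uv': [259.0, 199.9], 'conf': 0.59}]
```

View pics/w1d.png

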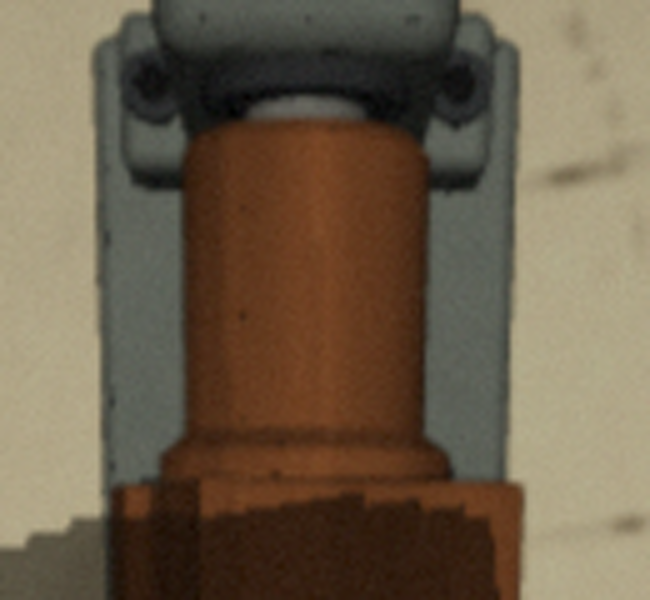

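```bash
sed -i 's/^P=.*/P=(0.5407,0.0593,-0.136)/' h.py
python3 - <<'E'
from h import *
goto(sec(P,0,.004,.026,0.0),P[2]);goto(sec(P,0,.056,.026,0.0),P[2])
E
```

```text
translation [0.0937, -0.0008, 0.0031] twist -0.0015 or 3.1401 t 3.8
translation [0.0937, -0.0008, 0.0551] twist -0.0015 or 3.1401 t 3.8
```

```bash
python3 -m handwheel '{"translation":[[0.04,0,0.003],[0.08,0,0.003],[0.094,0,0.003],[0.094,0,0.003],[0.094,0,0.012],[0.094,0,0.02],[0.094,0,0.026],[0.094,0,0.032],[0.094,0,0.038],[0.094,0,0.038]],"twist":[0,0,0,0,0,0,0,0,0,0],"claw":[0.0878,0.0878,0.0878,0.0878,0.0878,0.0878,0.0878,0.0878,0.0878,0.0878]}'
python3 - <<'E'
from h import *
s=snap('wrist','w2')
E
```

```text
clock: 4.8
ee_pos: [0.577, 0.0546, 0.1291]
tcp_rot: [[-0.008, 0.139, 0.99], [0.004, 0.99, -0.139], [-1.0, 0.003, -0.009]]
wrist_force: [-15.5, 0.8, 40.3]
width: 1.0
```

View pics/w2.png

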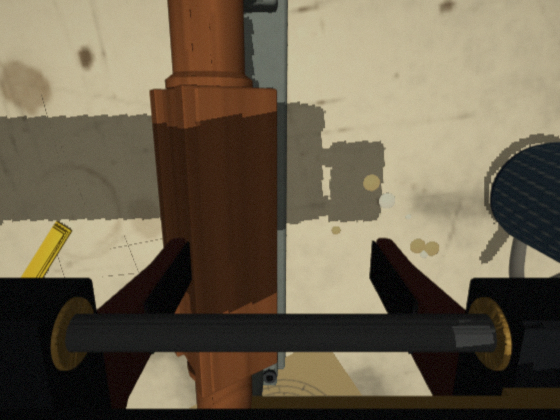

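```bash
python3 -m handwheel '{"translation":[[-0.004,0,0],[-0.006,0,0],[-0.006,0,0]],"twist":[0,0,0],"claw":[0.0878,0.0878,0.0878]}'
python3 - <<'E'
from h import *
s=snap('side','s2')
cv2.imwrite('pics/s2c.png',cv2.resize(s['image'][150:290,210:370],None,fx=4.2,fy=4.2,interpolation=cv2.INTER_CUBIC))
E
```

```text
clock: 5.15
ee_pos: [0.5801, 0.054, 0.1325]
tcp_rot: [[0.001, 0.139, 0.99], [0.001, 0.99, -0.139], [-1.0, 0.001, 0.001]]
wrist_force: [-3.1, 0.7, 7.6]
width: 1.003
```

View pics/s2c.png

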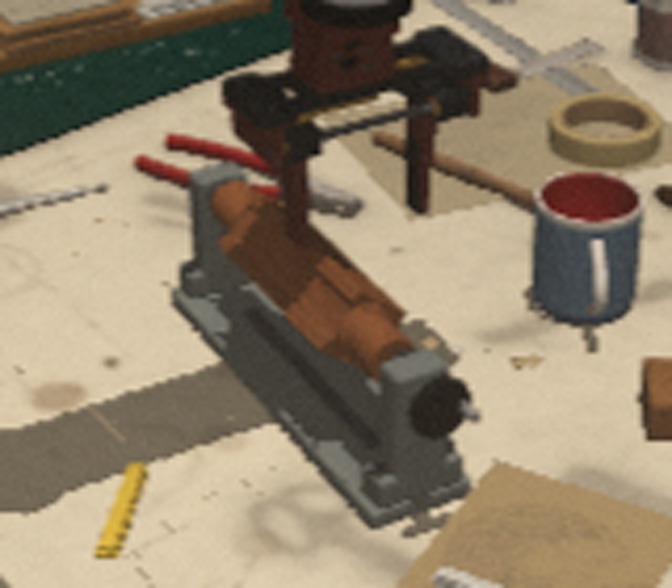

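```bash
cat >> h.py <<'E'
def overlay(s,ths,box,f,name,p=None):
    p=p or P; x0,y0,x1,y1=box; tiles=[]
    for th in ths:
        im=cv2.resize(s['image'][y0:y1,x0:x1],None,fx=f,fy=f,interpolation=cv2.INTER_CUBIC)
        q=lambda X:tuple(((proj(s,X)-[x0,y0]+.5)*f).astype(int).tolist())
        prof=[(25,24),(15,24),(15,20),(-15,20),(-15,24),(-25,24),(-25,-24),(25,-24)]
        for y in(.08,-.08):
            pts=[q(sec(p,th,u/1e3,w/1e3,y)) for u,w in prof]
            cv2.polylines(im,[np.array(pts)],True,(0,255,0),1)
        for u,w in prof[:6]:
            cv2.line(im,q(sec(p,th,u/1e3,w/1e3,.08)),q(sec(p,th,u/1e3,w/1e3,-.08)),(255,255,0),1)
        cv2.putText(im,'%.2f'%th,(5,15),0,.5,(0,0,255),1);tiles.append(im)
    cv2.imwrite('pics/'+name+'.png',np.hstack(tiles))
E
python3 - <<'E'
from h import *
s=snap('side','s3'); overlay(s,(.5,.7,.9),(250,185,315,250),4,'s3o')
E
```

```text
(no output)
```

View pics/s3o.png

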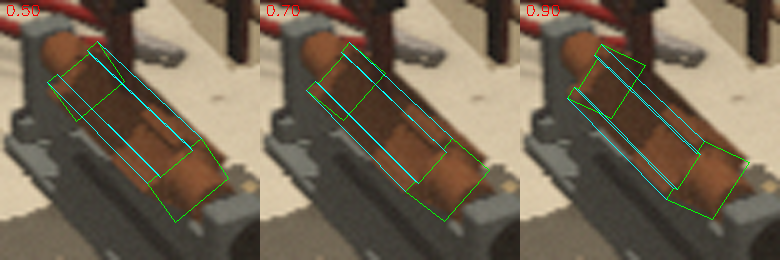

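```bash
python3 -m handwheel '{"translation":[[0,0,0.006],[0,0,0.012],[0,0,0.018],[0,0,0.024],[0,0,0.026],[0,0,0.026]],"twist":[0,0,0,0,0,0],"claw":[0.0878,0.0878,0.0878,0.0878,0.0878,0.0878]}'
python3 - <<'E'
from h import *
s=snap('wrist','w3'); overlay(s,(.3,.5,.7),(100,60,300,400),1.3,'w3o')
E
```

```text
clock: 5.85
ee_pos: [0.6065, 0.0498, 0.1316]
tcp_rot: [[0.002, 0.139, 0.99], [-0.001, 0.99, -0.139], [-1.0, -0.0, 0.002]]
wrist_force: [-0.8, 0.6, 0.1]
width: 1.004
```

View pics/w3o.png

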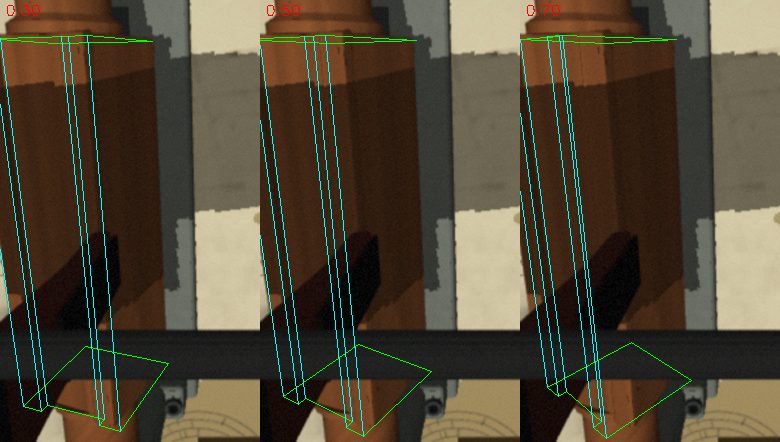

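View pics/w3.png

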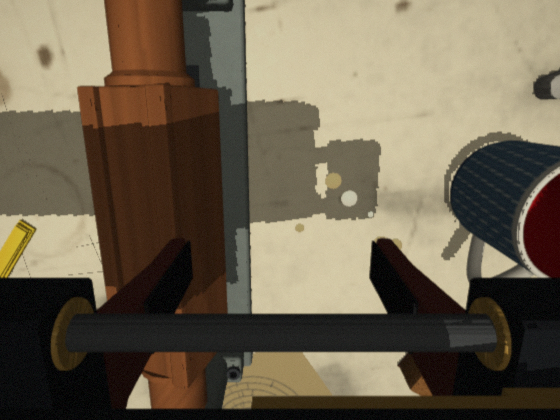

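θ ≈ 0.3 now, with ridge A at column 167 in the wrist view. The near finger's tip sits above the far cheek, so I'll press down lightly to level it, then square it up with a squeeze.

```bash
python3 -m handwheel '{"translation":[[0.003,0,0],[0.006,0,0],[0.007,0,0],[0.007,0,0]],"twist":[0,0,0,0],"claw":[0.0878,0.0878,0.0878,0.0878]}'
python3 -m handwheel '{"translation":[[-0.04,0,-0.02],[-0.05,0,-0.062],[-0.05,0,-0.062],[-0.05,0,-0.062]],"twist":[0,0,0,0],"claw":[0.0878,0.0878,0.0878,0.0878]}'
python3 - <<'E'
from h import *
s=snap('wrist','w4'); overlay(s,(0,.1,.2),(180,60,380,400),1.3,'w4o'); goto(sec(P,0,0,-.019,0),P[2])
E
```

```text
clock: 6.3
ee_pos: [0.6103, 0.0494, 0.1281]
tcp_rot: [[0.011, 0.139, 0.99], [0.0, 0.99, -0.139], [-1.0, 0.002, 0.011]]
wrist_force: [5.1, -1.6, 14.2]
width: 0.997
clock: 6.7
ee_pos: [0.5437, 0.0593, 0.175]
tcp_rot: [[0.001, 0.138, 0.99], [0.001, 0.99, -0.138], [-1.0, 0.001, 0.001]]
wrist_force: [-0.5, -0.1, 0.1]
width: 0.999
translation [0.0937, -0.0004, -0.0037] twist -0.0025 or 3.1391 t 6.75
```

View pics/w4o.png

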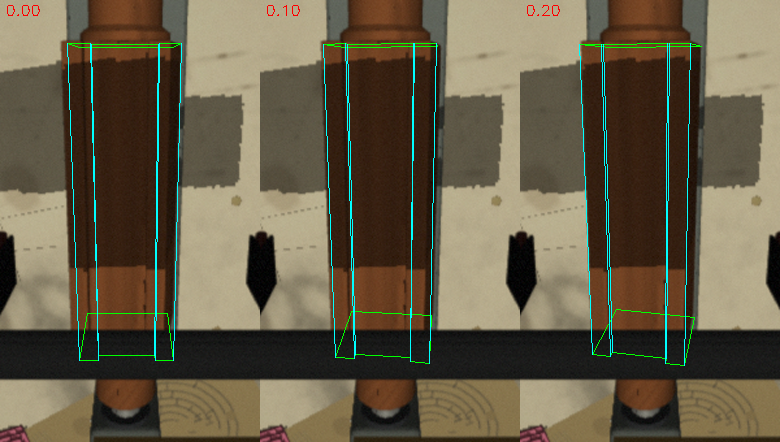

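Run:
```python
from h import *
im=cv2.imread('pics/w4.png')[70:340,210:340]
im=cv2.convertScaleAbs(im,alpha=1.8,beta=10)
cv2.imwrite('pics/w4z.png',cv2.resize(im,None,fx=5,fy=2.2,interpolation=cv2.INTER_CUBIC))
```

```text
(no output)
```

View pics/w4z.png

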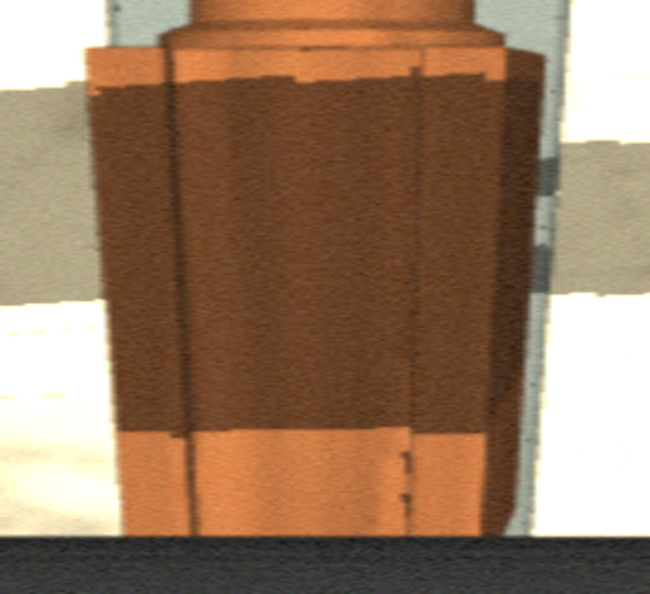

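The picture shows the channel facing almost up, θ ≈ 0.2: cheek lines at columns 228–244 and 294–311, with a sliver of the far side face visible. Next I straddle the square part and squeeze it to square it up.

```bash
python3 -m handwheel '{"translation":[[0.04,0,-0.003],[0.08,0,-0.003],[0.094,0,-0.003],[0.094,0,-0.003],[0.094,0,-0.003],[0.094,0,-0.003],[0.094,0,-0.003],[0.094,0,-0.003],[0.094,0,-0.003],[0.094,0,-0.003],[0.094,0,-0.003]],"twist":[0,0,0,0,0,0,0,0,0,0,0],"claw":[0.0878,0.0878,0.0878,0.0878,0.047,0.047,0.047,0.047,0.047,0.047,0.047]}' 40
```

```text
clock: 7.85
ee_pos: [0.5408, 0.0595, 0.0814]
tcp_rot: [[-0.0, 0.138, 0.99], [0.001, 0.99, -0.138], [-1.0, 0.001, -0.0]]
wrist_force: [-3.6, 0.7, 6.6]
width: 0.641
```

```bash
python3 -m handwheel '{"translation":[[0,0,0],[0,0,0],[0,0,0],[0,0,0],[0,0,0]],"twist":[0,0,0,0,0],"claw":[0.047,0.047,0.047,0.047,0.047]}' 60
```

```text
clock: 8.35
ee_pos: [0.5407, 0.0595, 0.0817]
tcp_rot: [[-0.0, 0.139, 0.99], [0.001, 0.99, -0.139], [-1.0, 0.001, -0.001]]
wrist_force: [-5.9, 1.5, 9.9]
width: 0.634
```

The squeeze stopped at 55.7 mm, θ ≈ 0.14, because friction jammed it. I'll press the far cheek down further, then squeeze again.

```bash
python3 -m handwheel '{"translation":[[0,0,0],[0,0,0],[0,0,0],[-0.05,0,0],[-0.07,0,0.03],[-0.07,0,0.067],[-0.07,0,0.067],[-0.05,0,0.067],[-0.045,0,0.068],[-0.042,0,0.07],[-0.039,0,0.072],[-0.036,0,0.073],[-0.036,0,0.073]],"twist":[0,0,0,0,0,0,0,0,0,0,0,0,0],"claw":[0.0878,0.0878,0.0878,0.0878,0.0878,0.0878,0.0878,0.0878,0.0878,0.0878,0.0878,0.0878,0.0878]}'
```

```text
clock: 9.65
ee_pos: [0.6164, 0.0484, 0.1184]
tcp_rot: [[0.007, 0.139, 0.99], [-0.001, 0.99, -0.139], [-1.0, 0.0, 0.007]]
wrist_force: [6.7, -1.5, 5.7]
width: 0.996
```

```bash
python3 -m handwheel '{"translation":[[-0.05,0,0.0],[-0.06,0,-0.06],[-0.06,0,-0.075],[-0.06,0,-0.075]],"twist":[0,0,0,0],"claw":[0.0878,0.0878,0.0878,0.0878]}'
python3 - <<'E'
from h import *
s=snap('wrist','w5')
im=s['image'][70:340,210:340]
im=cv2.convertScaleAbs(im,alpha=1.8,beta=10)
cv2.imwrite('pics/w5z.png',cv2.resize(im,None,fx=5,fy=2.2,interpolation=cv2.INTER_CUBIC))
overlay(s,(-.1,0,.1),(200,60,350,340),1.7,'w5o')
goto(sec(P,0,0,-.019,0),P[2])
E
```

```text
clock: 10.05
ee_pos: [0.535, 0.0601, 0.1764]
tcp_rot: [[-0.003, 0.137, 0.991], [0.001, 0.991, -0.137], [-1.0, 0.001, -0.004]]
wrist_force: [0.2, -0.2, 0.1]
width: 0.997
translation [0.0955, -0.0003, 0.0039] twist -0.0018 or 3.1398 t 10.1
```

View pics/w5z.png

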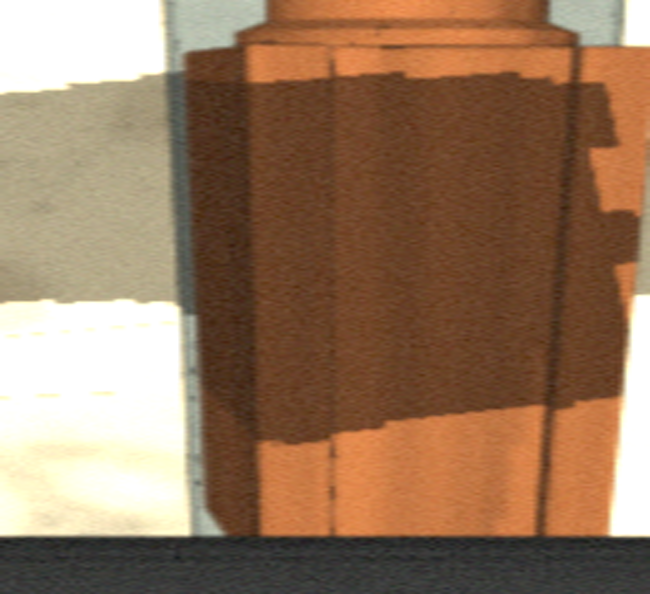

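View pics/w5o.png

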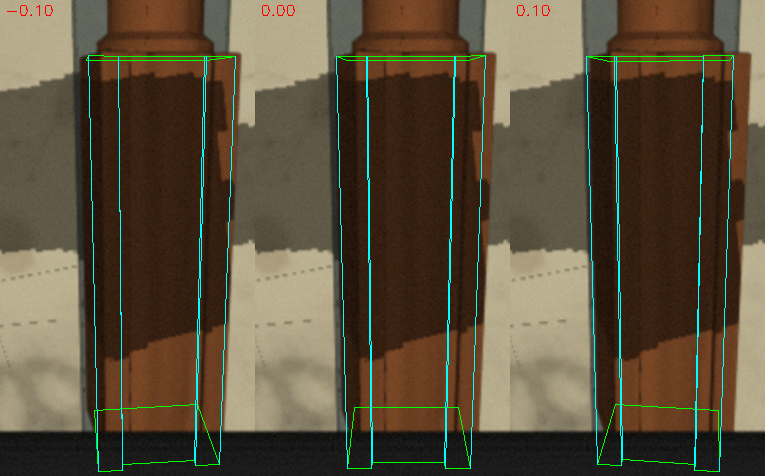

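The press overshot to θ ≈ −0.25: the near side face is now visible at columns 247–258. The TCP height tracks the cheek height, so I'll press the near cheek down in small steps until the tips read z = 0.124.

```bash
python3 -m handwheel '{"translation":[[0,0,-0.04],[0,0,-0.0665],[0.03,0,-0.0665],[0.044,0,-0.0665],[0.048,0,-0.067],[0.051,0,-0.067],[0.053,0,-0.067],[0.053,0,-0.067]],"twist":[0,0,0,0,0,0,0,0],"claw":[0.0878,0.0878,0.0878,0.0878,0.0878,0.0878,0.0878,0.0878]}'
```

```text
clock: 10.9
ee_pos: [0.4665, 0.0696, 0.1237]
tcp_rot: [[-0.014, 0.138, 0.99], [0.002, 0.99, -0.138], [-1.0, -0.0, -0.014]]
wrist_force: [-27.3, 3.0, 33.9]
width: 0.999
```

```bash
python3 -m handwheel '{"translation":[[-0.04,0,0.0],[-0.052,0,0.05],[-0.052,0,0.0735],[-0.052,0,0.0735],[-0.052,0,0.0735]],"twist":[0,0,0,0,0],"claw":[0.0878,0.0878,0.0878,0.0878,0.0878]}'
python3 - <<'E'
from h import *
s=snap('wrist','w6')
im=s['image'][70:340,210:340]
im=cv2.convertScaleAbs(im,alpha=1.8,beta=10)
cv2.imwrite('pics/w6z.png',cv2.resize(im,None,fx=5,fy=2.2,interpolation=cv2.INTER_CUBIC))
goto(sec(P,0,0,-.019,0),P[2])
E
```

```text
clock: 11.4
ee_pos: [0.5455, 0.0581, 0.1751]
tcp_rot: [[-0.001, 0.139, 0.99], [-0.001, 0.99, -0.139], [-1.0, -0.001, -0.001]]
wrist_force: [0.3, -0.1, -0.2]
width: 1.004
translation [0.0939, 0.0006, -0.0039] twist -0.0035 or 3.1381 t 11.45
```

View pics/w6z.png

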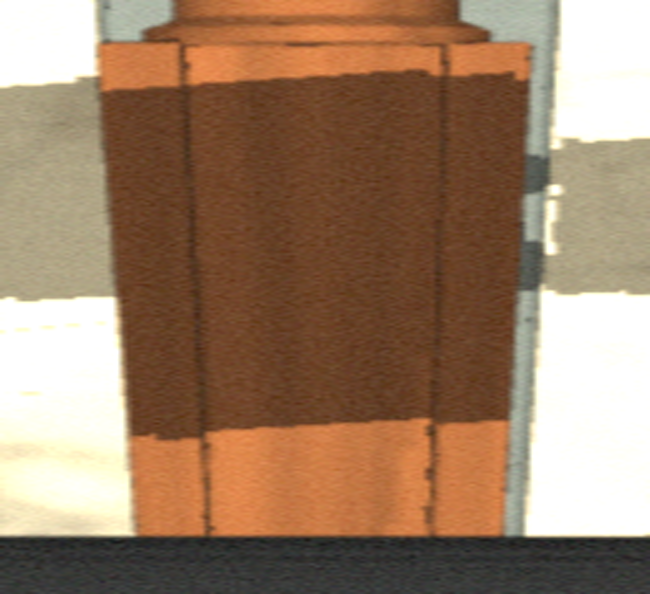

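The channel now looks straight up: the square part's centre is at crop column 316, matching the round end's 316. A gentle squeeze will true it up and confirm.

```bash
python3 -m handwheel '{"translation":[[0.04,0,-0.0035],[0.08,0,-0.0035],[0.094,0,-0.0035],[0.094,0,-0.0035],[0.094,0,-0.0035],[0.094,0,-0.0035],[0.094,0,-0.0035],[0.094,0,-0.0035],[0.094,0,-0.0035],[0.094,0,-0.0035],[0.094,0,-0.0035],[0.094,0,-0.0035]],"twist":[0,0,0,0,0,0,0,0,0,0,0,0],"claw":[0.0878,0.0878,0.0878,0.0878,0.046,0.046,0.046,0.046,0.046,0.046,0.046,0.046]}' 50
```

```text
clock: 12.65
ee_pos: [0.5407, 0.0594, 0.0819]
tcp_rot: [[-0.003, 0.139, 0.99], [0.001, 0.99, -0.139], [-1.0, 0.0, -0.003]]
wrist_force: [-5.4, 0.8, 6.8]
width: 0.562
```

```bash
python3 -m handwheel '{"translation":[[0,0,0],[0,0,0],[0,0,0],[-0.04,0,0],[-0.08,0,0],[-0.1,0,0],[-0.1,0,0]],"twist":[0,0,0,0,0,0,0],"claw":[0.06,0.06,0.06,0.06,0.06,0.06,0.06]}' 20
python3 - <<'E'
from h import *
s=snap('wrist','w7')
im=s['image'][70:340,210:340]
im=cv2.convertScaleAbs(im,alpha=1.8,beta=10)
cv2.imwrite('pics/w7z.png',cv2.resize(im,None,fx=5,fy=2.2,interpolation=cv2.INTER_CUBIC))
goto([.6216,-.278,.2],np.deg2rad(-26.2))
E
```

```text
clock: 13.35
ee_pos: [0.5441, 0.0592, 0.1846]
tcp_rot: [[0.006, 0.139, 0.99], [0.002, 0.99, -0.139], [-1.0, 0.003, 0.005]]
wrist_force: [0.4, -0.2, 0.2]
width: 0.686
translation [-0.0174, -0.3231, 0.1247] twist 0.3184 or -2.8232 t 13.4
```

View pics/w7z.png

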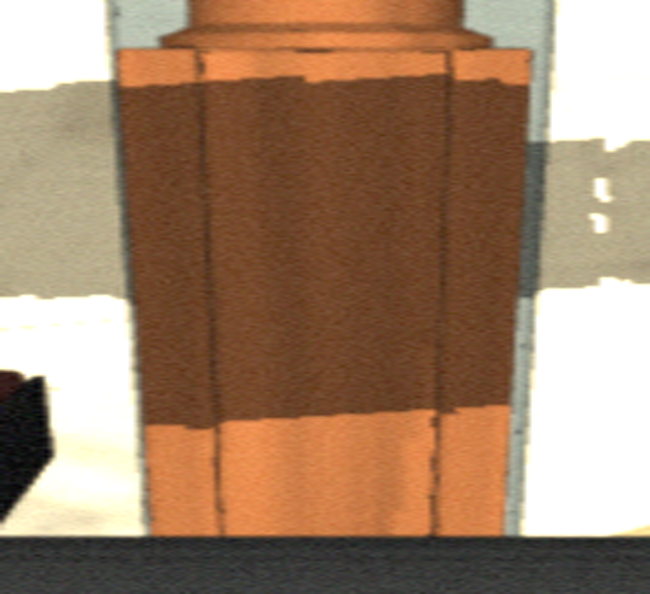

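The channel is level: square centre 324.5 against round-end centre 326 in the crop. On to the strips.

```bash
python3 -m handwheel '{"translation":[[-0.017,-0.323,0.125],[-0.017,-0.323,0.125],[-0.017,-0.323,0.125],[-0.017,-0.323,0.125],[-0.017,-0.323,0.125],[-0.017,-0.323,0.125],[-0.017,-0.323,0.125],[-0.017,-0.323,0.125],[-0.017,-0.323,0.125],[-0.017,-0.323,0.125],[-0.017,-0.323,0.125]],"twist":[0.318,0.318,0.318,0.318,0.318,0.318,0.318,0.318,0.318,0.318,0.318],"claw":[0.06,0.06,0.06,0.06,0.06,0.06,0.06,0.06,0.06,0.06,0.06]}'
python3 - <<'E'
from h import *
s=snap('wrist','w8'); print(arm.pinpoint('strip_center',s)[:2],[ (d['box'],d['conf']) for d in arm.recognise('strip_center',s)])
E
```

```text
clock: 14.5
ee_pos: [0.6212, -0.2758, 0.1978]
tcp_rot: [[-0.001, 0.439, 0.899], [0.002, 0.899, -0.439], [-1.0, 0.001, -0.002]]
wrist_force: [-0.4, 0.1, -0.1]
width: 0.683
[{'uv': [135.2, 164.4], 'conf': 0.81}, {'uv': [12.1, 206.9], 'conf': 0.79}] [([137.2, 163.4, 81.5, 64.4], 0.92), ([32.5, 199.8, 65.1, 70.2], 0.82), ([287.7, 179.1, 21.2, 125.5], 0.79)]
```

View pics/w8.png

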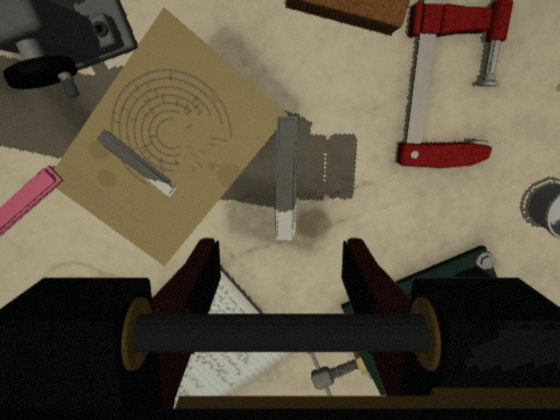

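The strip shows as a vertical grey/white bar at columns 276–297, rows 117–241, between the finger lines. The smaller look-alike is at (137,163).

Run:
```python
from h import *
s=snap('wrist','w9'); im=s['image']
cv2.imwrite('pics/w9z.png',cv2.resize(im[105:255,245:325],None,fx=4,fy=4,interpolation=cv2.INTER_CUBIC))
a=onz(s,(287.7,117.5),.013);b=onz(s,(285.5,235),.013)
print(a,b,np.linalg.norm(a-b),(a+b)/2,np.rad2deg(np.arctan2(*(a-b)[[1,0]])))
```

```text
[ 0.65453672 -0.22338147  0.013     ] [ 0.60119834 -0.3285985   0.013     ] 0.1179644295379976 [ 0.62786753 -0.27598998  0.013     ] 63.11787887120612
```

View pics/w9z.png

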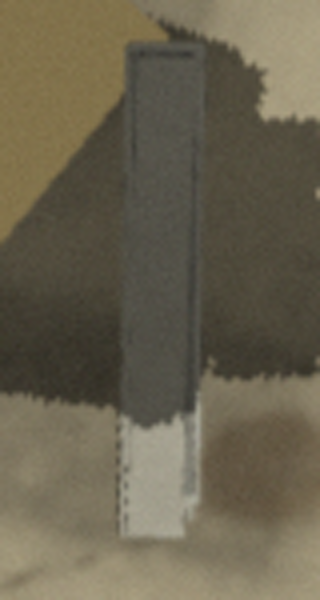

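Run:
```python
from h import *
import pickle
s=arm.snapshot('wrist');s['obs']=arm.get_obs()
a=onz(s,(286.2,118.3),.013);b=onz(s,(283.4,239),.013)
az=np.arctan2(*(a-b)[[1,0]])-np.pi/2
print(a,b,np.linalg.norm(a-b),(a+b)/2,np.rad2deg(az))
m=(a+b)/2
goto([m[0],m[1],.05],az);goto([m[0],m[1],.0075],az)
```

```text
[ 0.65296198 -0.22413436  0.013     ] [ 0.59722736 -0.33235325  0.013     ] 0.12172787840129598 [ 0.62509467 -0.27824381  0.013     ] -27.24925778958248
translation [0.1488, 0.0007, 0.0039] twist 0.0198 or -3.1218 t 14.75
translation [0.1913, 0.0007, 0.0039] twist 0.0198 or -3.1218 t 14.75
```

```bash
python3 -m handwheel '{"translation":[[0.05,0,0.003],[0.1,0.001,0.003],[0.14,0.001,0.003],[0.16,0.001,0.003],[0.18,0.001,0.003],[0.191,0.001,0.003],[0.192,0.001,0.003],[0.192,0.001,0.003]],"twist":[0.02,0.02,0.02,0.02,0.02,0.02,0.02,0.02],"claw":[0.05,0.05,0.05,0.05,0.05,0.05,0.05,0.05]}'
python3 - <<'E'
from h import *
s=snap('wrist','w10');goto([.624,-.278,.0068],np.deg2rad(-27.2))
t=snap('side','s10');cv2.imwrite('pics/s10z.png',cv2.resize(t['image'][230:330,330:440],None,fx=5,fy=5,interpolation=cv2.INTER_CUBIC))
E
```

```text
clock: 15.55
ee_pos: [0.6245, -0.2787, 0.0073]
tcp_rot: [[0.001, 0.459, 0.888], [-0.0, 0.888, -0.459], [-1.0, 0.0, 0.001]]
wrist_force: [-0.1, -0.3, 0.4]
width: 0.569
translation [0.001, 0.0005, -0.0012] twist -0.0023 or 3.1393 t 15.6
```

View pics/w10.png

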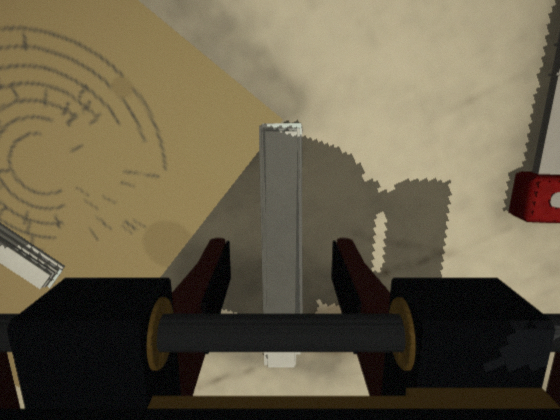

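View pics/s10z.png

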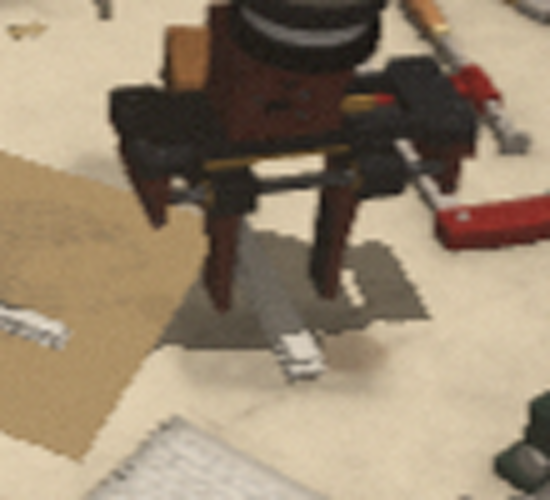

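```bash
python3 -m handwheel '{"translation":[[0.001,0,-0.0005],[0.001,0,-0.0005],[0.001,0,-0.0005],[0.001,0,-0.0005],[0.001,0,-0.0005],[0.001,0,-0.0005],[0.001,0,-0.0005],[0.001,0,-0.0005]],"twist":[0,0,0,0,0,0,0,0],"claw":[0.05,0.01,0.01,0.01,0.01,0.01,0.01,0.01]}' 25
python3 -m handwheel '{"translation":[[-0.01,0,0],[-0.05,0,0],[-0.1,0,0],[-0.15,0,0],[-0.19,0,0],[-0.19,0,0]],"twist":[0,0,0,0,0,0],"claw":[0.01,0.01,0.01,0.01,0.01,0.01]}'
python3 - <<'E'
from h import *
s=snap('wrist','w11');goto(sec(P,0,0,.1,0),P[2]);goto(sec(P,0,0,.05,0),P[2]);goto(sec(P,0,0,.0265,0),P[2])
E
```

```text
clock: 16.45
ee_pos: [0.6237, -0.2783, 0.0057]
tcp_rot: [[0.0, 0.459, 0.888], [0.0, 0.888, -0.459], [-1.0, 0.0, -0.0]]
wrist_force: [-0.2, 0.1, 0.6]
width: 0.184
clock: 17.05
ee_pos: [0.6264, -0.2807, 0.2031]
tcp_rot: [[0.01, 0.46, 0.888], [-0.004, 0.888, -0.46], [-1.0, 0.001, 0.011]]
wrist_force: [0.1, -0.8, -0.5]
width: 0.186
translation [-0.0016, 0.2621, -0.2306] twist -0.3413 or 2.8003 t 17.1
translation [0.0484, 0.2621, -0.2309] twist -0.3413 or 2.8003 t 17.1
translation [0.0719, 0.2621, -0.2311] twist -0.3413 or 2.8003 t 17.1
```

View pics/w11.png

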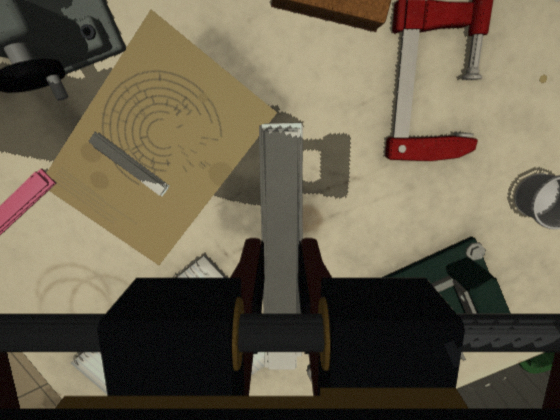

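```bash
python3 -m handwheel '{"translation":[[-0.002,0.04,-0.035],[-0.002,0.08,-0.07],[-0.002,0.115,-0.105],[-0.002,0.15,-0.135],[-0.002,0.185,-0.165],[-0.002,0.22,-0.195],[-0.002,0.245,-0.215],[-0.002,0.262,-0.231],[-0.002,0.262,-0.231],[-0.002,0.262,-0.231],[-0.002,0.262,-0.231],[0.025,0.262,-0.231],[0.04,0.262,-0.231],[0.04,0.262,-0.231]],"twist":[-0.05,-0.1,-0.15,-0.2,-0.25,-0.3,-0.341,-0.341,-0.341,-0.341,-0.341,-0.341,-0.341,-0.341],"claw":[0.01,0.01,0.01,0.01,0.01,0.01,0.01,0.01,0.01,0.01,0.01,0.01,0.01,0.01]}'
python3 - <<'E'
from h import *
s=snap('wrist','w12');goto(sec(P,0,0,.0268,0),P[2])
t=snap('side','s12');cv2.imwrite('pics/s12z.png',cv2.resize(t['image'][130:270,210:350],None,fx=4.2,fy=4.2,interpolation=cv2.INTER_CUBIC))
E
```

```text
clock: 18.5
ee_pos: [0.5374, 0.0587, 0.1537]
tcp_rot: [[-0.004, 0.138, 0.99], [-0.002, 0.99, -0.138], [-1.0, -0.002, -0.004]]
wrist_force: [-0.4, -0.1, -1.0]
width: 0.187
translation [0.0281, 0.0008, 0.0024] twist -0.0024 or 3.1392 t 18.55
```

View pics/w12.png

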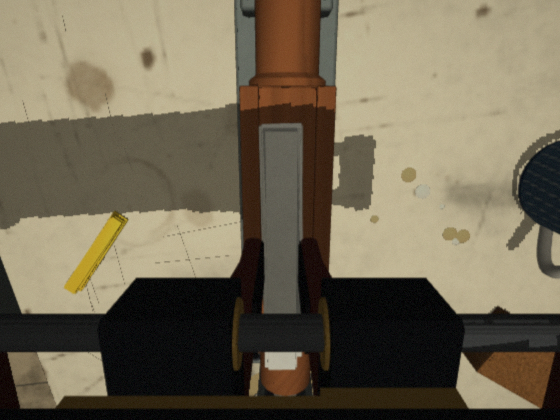

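View pics/s12z.png

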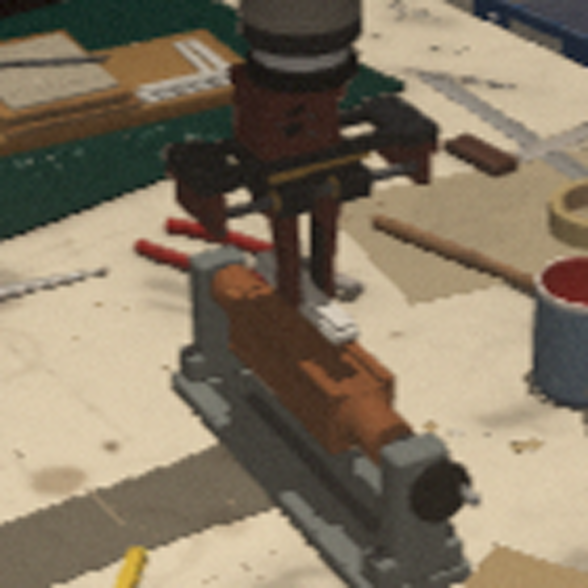

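Run:
```python
from h import *
s=arm.snapshot('wrist');s['obs']=arm.get_obs()
z=s['obs']['ee_pos'][2]+.0075
R=np.array(s['obs']['tcp_rot'])
for uv in((281,124),(281,368)):
  print(R.T@(onz(s,uv,z)-s['obs']['ee_pos']))
X=onz(s,(287.5,87),.124); d=X-np.array(P[:2]+(0.1,)); c,n=np.cos(P[2]),np.sin(P[2]); print('square end u,y',c*d[0]+n*d[1],-n*d[0]+c*d[1])
goto(sec(P,0,0,.027,0),P[2])
```

```text
[-0.00750649  0.06495998 -0.00014883]
[-0.0074945  -0.05721932 -0.00012359]
square end u,y 0.002068226147975631 0.08189870269196571
translation [0.0293, -0.0, 0.0013] twist -0.0017 or 3.1399 t 18.65
```

```bash
python3 -m handwheel '{"translation":[[0,0,0.0015],[0.01,0,0.0015],[0.018,0,0.0015],[0.024,0,0.0015],[0.027,0,0.0015],[0.029,0,0.0015],[0.030,0,0.0015],[0.030,0,0.0015]],"twist":[0,0,0,0,0,0,0,0],"claw":[0.01,0.01,0.01,0.01,0.01,0.01,0.01,0.01]}'
python3 - <<'E'
from h import *
s=snap('wrist','w13');goto(sec(P,0,0,.0257,0),P[2])
cv2.imwrite('pics/w13z.png',cv2.resize(cv2.convertScaleAbs(s['image'][70:270,220:350],alpha=1.8,beta=10),None,fx=4,fy=3,interpolation=cv2.INTER_CUBIC))
E
```

```text
clock: 19.45
ee_pos: [0.5404, 0.0603, 0.1257]
tcp_rot: [[0.0, 0.136, 0.991], [0.0, 0.991, -0.136], [-1.0, 0.0, 0.0]]
wrist_force: [0.1, 0.1, 0.1]
width: 0.188
translation [0.0001, -0.001, 0.0004] twist -0.0001 or 3.1415 t 19.5
```

View pics/w13z.png

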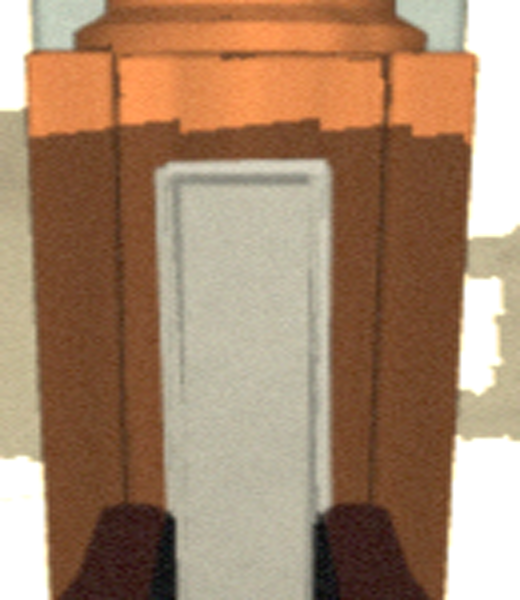

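The strip sits centred between the channel walls and parallel to them, with no contact yet. I'll lower it a hair and release.

```bash
python3 -m handwheel '{"translation":[[0.0005,0,0.0005],[0.001,0,0.0005],[0.001,0,0.0005]],"twist":[0,0,0],"claw":[0.01,0.01,0.01]}'
```

```text
clock: 19.8
ee_pos: [0.5407, 0.0603, 0.1255]
tcp_rot: [[-0.0, 0.136, 0.991], [0.001, 0.991, -0.136], [-1.0, 0.001, -0.0]]
wrist_force: [-3.5, 0.1, 7.2]
width: 0.181
```

```bash
python3 -m handwheel '{"translation":[[-0.0006,0,0],[-0.0006,0,0],[-0.0008,0,0],[-0.001,0,0],[-0.001,0,0],[-0.001,0,0],[-0.02,0,0],[-0.06,0,0],[-0.08,0,0],[-0.08,0,0]],"twist":[0,0,0,0,0,0,0,0,0,0],"claw":[0.0195,0.021,0.024,0.028,0.032,0.036,0.036,0.036,0.036,0.036]}'
python3 - <<'E'
from h import *
s=snap('wrist','w14')
cv2.imwrite('pics/w14z.png',cv2.resize(cv2.convertScaleAbs(s['image'][60:400,200:360],alpha=1.6,beta=10),None,fx=4,fy=1.7,interpolation=cv2.INTER_CUBIC))
t=snap('side','s14');cv2.imwrite('pics/s14z.png',cv2.resize(t['image'][150:280,220:350],None,fx=4.5,fy=4.5,interpolation=cv2.INTER_CUBIC))
E
```

```text
clock: 20.8
ee_pos: [0.5427, 0.0604, 0.2075]
tcp_rot: [[0.005, 0.136, 0.991], [0.002, 0.991, -0.136], [-1.0, 0.003, 0.005]]
wrist_force: [-0.4, -0.2, -0.5]
width: 0.408
```

View pics/w14z.png

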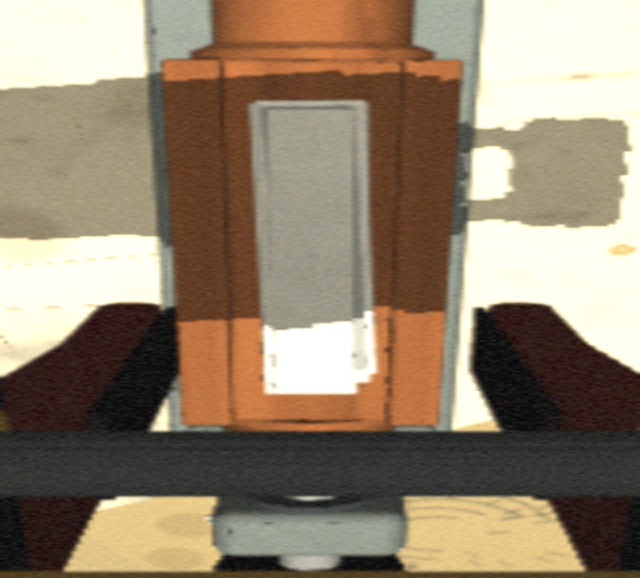

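View pics/s14z.png

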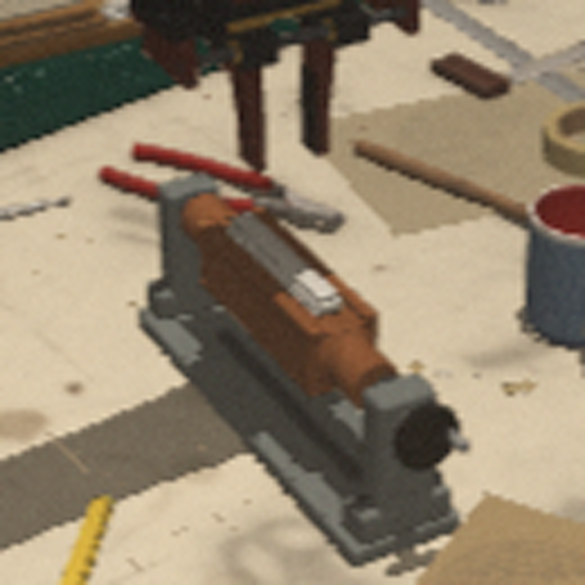

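Run:
```python
from h import *
import pickle
t0,_=pickle.load(open('ts.pkl','rb'))
t=snap('top','t15')
d=cv2.absdiff(t['image'],t0['image']).max(2)
for n,(x0,y0,x1,y1) in dict(block=(345,118,400,170),mug=(285,105,335,155),scissors=(120,210,170,295)).items():
    print(n,d[y0:y1,x0:x1].mean().round(1),np.percentile(d[y0:y1,x0:x1],99))
s=arm.snapshot('wrist');s['obs']=arm.get_obs()
print(arm.pinpoint('strip_center',s)[:1],arm.pinpoint('channel',s)[:1],s['obs']['clock'])
```

```text
block 7.8 11.0
mug 6.9 11.0
scissors 8.5 11.0
[{'uv': [115.6, 236.3], 'conf': 0.7}] [] 21.0
```

View pics/t15.png

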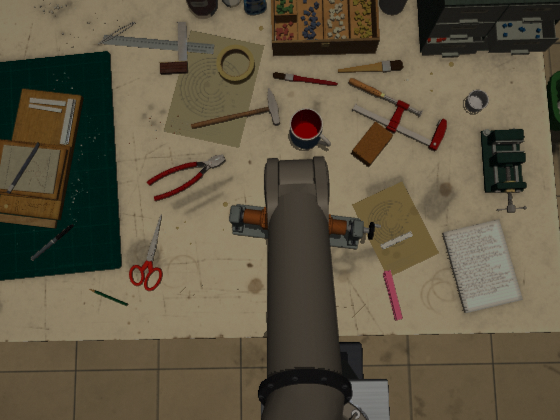

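The top view shows the mug (306,130), the sanding block (372,143) and the scissors (150,265) unmoved. The arm is clear of the work.

```bash
python3 -c "
from workcell import arm
print(arm.finish_job())"
```

```text
the job is handed in; nothing more can be done
None
```

The column is turned with its channel facing straight up, the strips lie flat in it with the gripper clear, and I handed the job in at about 21 s.

- **Turning the column:** I pushed and pressed the column round with the fingertips, then squared it by squeezing its side faces. The first squeeze jammed at about 0.14 rad and the next press overshot to about −0.25 rad. I corrected that with a press from the near side, and the final squeeze closed to 49.3 mm against the 50 mm width.
- **Placing the strips:** I picked up the larger white stack, which measured about 122 mm in the images. I lowered it until the force reading showed contact with the channel floor, then released it.

**Last checks:**
- **Level:** the square part and the round end were centred on the same image column in the wrist view.
- **Fit:** the strips lie between the cheeks and inside both ends of the square part. They are about 1° off parallel and slightly closer to the far wall at the robot's right end.
- **Bystanders:** a before-and-after comparison from the top camera showed no change at the sanding block, mug or scissors.
- **Disagreements:** in the last wrist view the network did not find the channel, and its best strip hit was not on the placed stack, so the fit and level checks rest on what I saw in the pictures. The side camera's projection was also a few pixels off, so I relied on the wrist camera.

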